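Swap the wrong item in the hardener kit

ROBOT

A 6-joint arm with a two-finger parallel gripper is mounted at the origin on a cart in front of the work surface, level with it; the furniture and walls round the work are solid. World frame = base frame: x ahead of the robot, y to its left, z up, the work surface at z = 0. Lengths are in m, angles in rad, forces in N, time in s.
With the tool pointing down it reaches from about 0.325 to 0.75 m from the base axis. Payload 7.6 kg.
Tool frame: the origin (TCP) lies midway between the tips of the shut fingers; the grasp point (between the pads) lies 19 mm behind it (env.hold_point_z is the distance from the TCP to the grasp point, in m); z points along the fingers, y is the line along which they close (so a half turn about z gives the same grasp; the last joint's range is limited). The gripper opens to 85 mm and grips with 20 to 120 N. Pads are 22 mm wide; open, the fingers measure 114 mm over their backs; the gripper's body (76 mm by 85 mm) begins 54 mm behind the grasp point. The pads swing forward as they close: fully open they stand 13 mm farther back than shut.
Start: joints at [1.15, 0.052, 1.401, -0, 1.689, -0.07], TCP at [0.18, 0.493, 0.231] pointing down, gripper open.
Joint ranges: [-2.9, 2.9], [-0.91, 2.17], [0.12, 2.37], [-1.06, 4.2], [0.26, 2.73], [-2.93, 2.93]. Speed limits (rad/s): [2.57, 2.57, 3.01, 3.14, 3.14, 3.14].

INTERFACE

Orientations are given as a 3x3 rotation matrix whose columns are the frame's x, y, z axes.
In Python, from rig import env gives the robot as it stands.
- The arm moves only by the tool arm_command, never from a script. Its argument "targets" is a list of rows, each an object of numbers: "hand": the finger opening in cm, from 0 to 8.54; "dx", "dy", "dz": the shift along the tool's x, y, z in cm; "ax", "ay", "az": the turn, a rotation vector about the tool's x, y, z in rad. In form: [{"hand": .., "dx": .., "dy": .., "dz": .., "ax": .., "ay": .., "az": ..}, ...]. A call has 1 to 12 rows; each row is the pose to reach, as a shift and turn from the pose commanded when the call began, along the tool's axes at that moment; what a row does not reach only later rows make up. A row lasts 1/12 s, in which the tool goes at most 41.7 mm and 7.16 degrees, less where a joint would pass 70% of its speed; a pose out of reach is approached as far as the arm can. A call with a gripper value outside its range is refused whole. The fingers move at their own pace and stop on an object; the grip force is fixed at half the most. Time passes only in rows, so rows that repeat a pose let the fingers close. It gives the time, the measured TCP pose, the force, the opening and the grip force at its end, in the units of the state.
- env.state(): the state, without advancing time (a new reading comes with each control period).
- env.get_image(name): name is "scene" or "top" or "wrist"; returns a dict with "color" (384x512x3 uint8, blue, green, red), "fovy" (degrees; the focal length in pixels is half the picture's height over the tangent of half this angle, whatever the lens; pixels are square), "cx", "cy" (the principal point, pixels), "rvec" (rotation vector, rad) and "tvec" (3), from world to camera coordinates, as OpenCV has them. Camera axes: x right, y down, z forward; pixel columns grow to the right and rows downward; lengths in m; the calibration is good to about 2 mm. A picture is of the moment at which its call begins. There is no depth.
- env.sign_off(): hands the job in; it is judged then, once.
Trained networks look in a picture, given as the dict that the camera call returned (one of the last four; its "shot" number tells which), for a name from the list of things; names that differ only in an ending like _2 or _b are one class to them, and where a whole thing is asked for, a point or a joint stands for the part that bears it (a point fixed in the world has none). Each returns a list of dicts, best first, with "conf" (0 to 1); they miss things now and then, are a little off and sometimes report something else, mostly with a low value. They report only what shows in the picture. A call takes as long as a camera call.
- env.masks_of(picture, thing): "mask" (384x512 bool, what is visible of it) and "box" ([left, top, width, height] in pixels, round what is visible of it).
The state is a dict: "time_s": time; "q": joint angles; "joint_velocities": joint speeds; "tau": joint torques, N m; "eef_pos": TCP position; "ee_rot": TCP orientation; "wrist_force": force on the tool from outside, world axes, zero at the start; "torque": the same for the moment, N m; "width": finger opening in m; "finger_force": force on a finger pad.
Only numpy, scipy, OpenCV 4.12 (cv2) and the standard library are available. Lean on these libraries where they do the work, as an engineer would, in place of code of your own. Each camera call takes 0.05 s, during which the arm holds its last target. There are 200 camera calls.

TASK

The grey kit tray should hold three of the small white hardener bottles, one in each bay, but one bay has been packed with a capped glass jar. Take the jar out and stand it upright on the bare table clear of the tray, then stand the spare hardener bottle that stands at the front of the table (not the one far back beside the metal pot) upright in the emptied bay. Leave the two bottles that are already right standing in their bays.

Things in the scene. Friction and masses are not known exactly. Their poses are not given: they have to be found in the camera images.
- kit_tray: shallow grey tray, fixed, 96 (x) x 280 (y) x 25 mm high, walls and floor 5 mm. Two cross walls as high make three bays about 86 mm square inside, centred at y = -92, 0, +92 mm. Origin: centre of the underside; z up, -x towards the robot. The table is bare for 55 mm round the point x = -160, y = 0 mm. A bigger blue-capped bottle, a cup and a clamp standing farther off play no part.
- jar_mid (a point): the wrong item: clear glass jar with a white cap, 54 mm diameter over its body, 43 mm at the cap, 78 mm tall (body straight up to about 50 mm, then a shoulder), about 90 g; it starts upright in one of the bays. The point is on its axis, 39 mm above its underside; z is its axis (up).
- spare_mid (a point): the spare hardener bottle on the table, at the front of the table: white plastic bottle with a red screw cap, round, 48 mm diameter, 115 mm tall (body straight to about 75 mm, then shoulder and cap), about 90 g, standing upright. The point is on its axis half-way up, 57.5 mm above its underside; z is its axis (up). Grip it some 15 mm above the point, so that the gripper's palm clears the cap.
- kit_1_mid (a point): a correct hardener bottle in one bay of the tray, loose: white plastic bottle with a red screw cap, round, 48 mm diameter, 115 mm tall (body straight to about 75 mm, then shoulder and cap), about 90 g, standing upright. The point is on its axis half-way up, 57.5 mm above its underside; z is its axis (up). Grip it some 15 mm above the point, so that the gripper's palm clears the cap.
- kit_2_mid (a point): the other correct hardener bottle in another bay of the tray, loose: white plastic bottle with a red screw cap, round, 48 mm diameter, 115 mm tall (body straight to about 75 mm, then shoulder and cap), about 90 g, standing upright. The point is on its axis half-way up, 57.5 mm above its underside; z is its axis (up). Grip it some 15 mm above the point, so that the gripper's palm clears the cap.

How it is judged:
By the outcome, as a careful person would: the job done as asked, in the order asked, and still so for the second after the job is handed in, with the robot touching nothing.
It also fails if it takes over 48 s, if anything falls off the work surface, if the arm or the gripper's body presses on something with over 40 N, if the wrist force passes 120 N, or if a joint passes its speed limit or range.

## Working session

There is one attempt and no reset: what is moved stays moved. The work goes in short steps, Python scripts to look and compute and a tool call to move; the robot and the scene stay as the last step left them, time stands still between calls to the robot, and variables do not carry over. Pictures are saved under pics/ and viewed, at most 10 in all, crops included, and the job is handed in when it is done.

Besides the shell and the picture viewer there is one more tool, called after "Emit:" in YAML: its name, and indented under it one key for each argument. arm_command: Moves the arm, as the interface text tells. Its arguments: {"type":"object","properties":{"targets":{"type":"array","items":{"type":"object","properties":{"hand":{"type":"number"},"dx":{"type":"number"},"dy":{"type":"number"},"dz":{"type":"number"},"ax":{"type":"number"},"ay":{"type":"number"},"az":{"type":"number"}}}}},"required":["targets"]}

```bash
mkdir -p pics
cat > h.py <<'E'
import numpy as np, cv2
from rig import env
def cam(p):
    R=cv2.Rodrigues(np.array(p["rvec"],float))[0]; t=np.array(p["tvec"],float).ravel()
    f=p["color"].shape[0]/2/np.tan(np.radians(p["fovy"])/2); return R,t,f
def ray(p,u,v):
    R,t,f=cam(p); return -R.T@t, R.T@np.array([(u-p["cx"])/f,(v-p["cy"])/f,1.])
def onz(p,u,v,z):
    o,d=ray(p,u,v); return o+d*(z-o[2])/d[2]
def proj(p,X):
    R,t,f=cam(p); c=R@np.array(X,float)+t; return f*c[:2]/c[2]+[p["cx"],p["cy"]]
E
python3 - <<'E'
from h import *
ims=[]
for n in("scene","top"):
    p=env.get_image(n); ims.append(p["color"]); print(n,"cam at",ray(p,0,0)[0].round(3),p["fovy"])
    for th in("kit_tray","jar_mid","spare_mid"):
        for m in env.masks_of(p,th): print(th,round(m["conf"],2),m["box"])
    cv2.imwrite(f"pics/{n}0.png",p["color"])
s=env.state();print(s["eef_pos"],s["ee_rot"],s["width"],env.hold_point_z,s["time_s"])
E
```

```text
scene cam at [ 0.161 -0.425  0.609] 42.88251662090157
kit_tray 0.75 [192.4, 162.5, 142.4, 58.7]
jar_mid 0.85 [295.4, 171.9, 31.0, 37.7]
spare_mid 0.92 [247.7, 249.2, 27.0, 67.6]
top cam at [0.451 0.201 0.932] 55.33827405082123
jar_mid 0.56 [249.1, 136.0, 15.1, 24.9]
spare_mid 0.92 [318.4, 227.3, 28.8, 21.4]
[0.18037536 0.49300035 0.23120584] [[-9.39089024e-01  3.43673977e-01 -5.61869052e-05]
 [ 3.43673981e-01  9.39089017e-01 -1.14519847e-04]
 [ 1.34070142e-05 -1.26854309e-04 -9.99999992e-01]] 0.08574125441237172 0.0187 0.4
```

View pics/scene0.png

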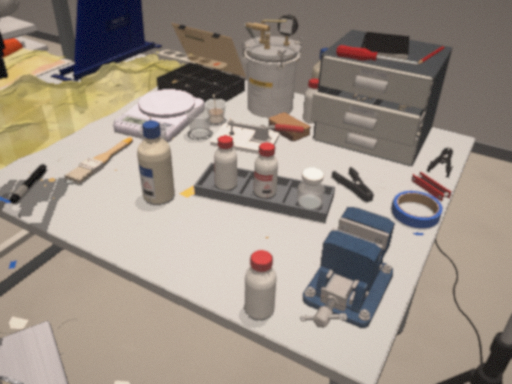

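View pics/top0.png

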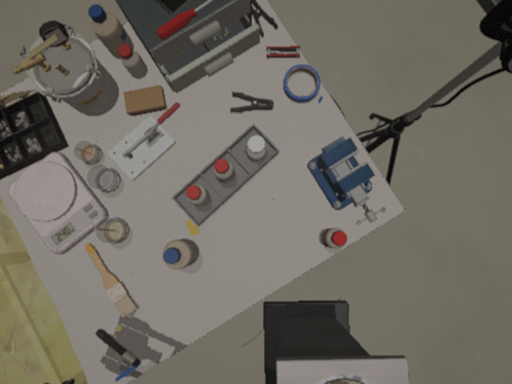

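The scene picture shows the tray with red-capped bottles at (226,165) and (265,172). The jar is in the right-hand bay at (312,188) and the spare is at the front at (260,285). In the top picture the jar cap is at (256,147), the kit caps at (223,169) and (195,193), and the spare cap at (337,239).

```bash
cat > loc.py <<'E'
from h import *
from scipy.optimize import least_squares
def sil(p,x,y,prof):
    a=np.linspace(0,2*np.pi,40)
    P=np.array([proj(p,[x+r*np.cos(t),y+r*np.sin(t),z]) for r,z in prof for t in a])
    return cv2.convexHull(P.astype(np.float32)).reshape(-1,2)
def box(P): return np.r_[P.min(0),P.max(0)]
B=[(.024,0),(.024,.075),(.013,.09),(.016,.098),(.016,.115)]
J=[(.027,0),(.027,.05),(.0215,.06),(.0215,.078)]
def red(p,u,v,w=16):
    hsv=cv2.cvtColor(p["color"],cv2.COLOR_BGR2HSV); m=((hsv[...,0]<8)|(hsv[...,0]>172))&(hsv[...,1]>140)&(hsv[...,2]>60)
    k=np.zeros_like(m); k[max(0,v-w):v+w,max(0,u-w):u+w]=1; n,l,s,c=cv2.connectedComponentsWithStats((m&k).astype(np.uint8))
    i=1+np.argmax(s[1:,4]); return s[i],c[i]
E
python3 - <<'E'
from loc import *
s=env.get_image("scene"); t=env.get_image("top")
for n,(a,b) in {"spare":((260,262),(337,239)),"kitA":((265,150),(223,169)),"kitB":((226,143),(195,193))}.items():
    z0=.115/2*0+.107+(0 if n=="spare" else .005)
    ss,cs=red(s,*a,w=14); st,ct=red(t,*b,w=12)
    print(n,ss,cs.round(1),onz(s,*cs,z0).round(4)[:2],st,ct.round(1),onz(t,*ct,z0+.004).round(4)[:2])
for n,pr in (("spare_mid",B),("jar_mid",J)):
  for p in(s,t):
    m=env.masks_of(p,n)
    if not m: continue
    b=m[0]["box"]; bb=np.array([b[0],b[1],b[0]+b[2],b[1]+b[3]])
    dz=.005 if n=="jar_mid" else 0
    x0=onz(p,(bb[0]+bb[2])/2,(bb[1]+bb[3])/2,.05)[:2]
    f=least_squares(lambda q:box(sil(p,*q,[(r,z+dz) for r,z in pr]))-bb,x0,loss="soft_l1")
    print(n,b,f.x.round(4),f.fun.round(1))
print("cap jar top",onz(t,256.5,147,.083))
def crop(p,x,y,w,h,k): return cv2.resize(p["color"][y:y+h,x:x+w],None,fx=k,fy=k,interpolation=cv2.INTER_CUBIC)
A=crop(s,185,130,160,100,4);Bt=crop(t,165,115,125,115,4)
cv2.imwrite("pics/c1.png",cv2.resize(np.hstack([A[:,:],cv2.copyMakeBorder(Bt,0,0,0,0,0)[:400]]),(800,285)))
cv2.imwrite("pics/c2.png",Bt)
E
```

```text
spare [252 251  19  15 230] [261.1 257.9] [0.4445 0.0206] [332 231  14  14 150] [338.9 237.9] [0.4425 0.0169]
kitA [260 143  14  11 108] [266.6 147.5] [0.6129 0.2811] [215 159  13  14 138] [220.9 165.3] [0.6109 0.2768]
kitB [219 136  13  10  92] [225.1 140.2] [0.5538 0.3455] [187 186  13  13 141] [192.9 191.9] [0.5516 0.3404]
spare_mid [246.9, 248.5, 26.5, 69.0] [0.4468 0.0241] [-2.5 -3.8  2.9 -0.8]
spare_mid [316.8, 226.3, 29.7, 22.1] [0.4434 0.0204] [ 1.3  0.7 -1.6 -0.6]
jar_mid [244.1, 136.2, 19.2, 22.8] [0.6685 0.2019] [-1.4 -1.7  1.4  2.2]
cap jar top [0.65953713 0.195171   0.083     ]
```

View pics/c2.png

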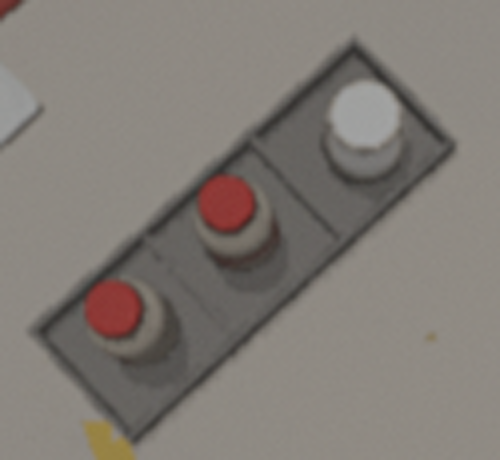

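Run:
```python
from loc import *
t=env.get_image("top"); s=env.get_image("scene")
C=np.array([onz(t,165+u/4,115+v/4,.025)[:2] for u,v in((353,40),(455,148),(132,440),(33,330))])
print(C.round(4),[np.linalg.norm(C[i]-C[(i+1)%4]).round(4) for i in range(4)])
L=np.array([[.048,-.14],[-.048,-.14],[-.048,.14],[.048,.14]])
f=least_squares(lambda q:(L@np.array([[np.cos(q[2]),-np.sin(q[2])],[np.sin(q[2]),np.cos(q[2])]]).T+q[:2]-C).ravel(),[.6,.27,.7])
print("tray",f.x.round(4),f.fun.round(3))
R=np.array([[np.cos(f.x[2]),-np.sin(f.x[2])],[np.sin(f.x[2]),np.cos(f.x[2])]])
for y in(-.092,0,.092): print("bay",y,(R@[0,y]+f.x[:2]).round(4))
fp=R@[-.16,0]+f.x[:2]; print("free",fp.round(4))
print("jar top",onz(t,165+366/4,115+117/4,.083)[:2].round(4))
p=s["color"].copy()
for a in L: cv2.circle(p,tuple(np.int32(proj(s,[*(R@a+f.x[:2]),.025]))),1,(0,0,255),-1)
# overlay in scene: jar, kit, spare, free spot
J5=[(r,z+.005) for r,z in J];B5=[(r,z+.005) for r,z in B]
for x,y,pr in((.6595,.199,J5),(.612,.279,B5),(.5527,.343,B5),(.4435,.0187,B),(*fp,[(.027,0)])):
    cv2.polylines(p,[np.int32(sil(s,x,y,pr))],True,(0,255,0),1)
q=t["color"].copy()
for x,y,pr in((.6595,.199,J5),(.612,.279,B5),(.5527,.343,B5),(.4435,.0187,B),(*fp,[(.027,0)])):
    cv2.polylines(q,[np.int32(sil(t,x,y,pr))],True,(0,255,0),1)
A=cv2.resize(p[125:335,180:390],(0,0),fx=1.9,fy=1.9);Bq=cv2.resize(q[90:300,170:380],(0,0),fx=1.9,fy=1.9)
cv2.imwrite("pics/o.png",np.hstack([A,Bq]))
```

```text
[[0.7313 0.2018]
 [0.6597 0.1389]
 [0.4801 0.3434]
 [0.5497 0.4049]] [np.float64(0.0954), np.float64(0.2721), np.float64(0.0929), np.float64(0.2724)]
tray [0.6052 0.2723 0.7248] [ 0.003 -0.003  0.002 -0.003 -0.004  0.002 -0.001  0.004]
bay -0.092 [0.6662 0.2034]
bay 0 [0.6052 0.2723]
bay 0.092 [0.5442 0.3411]
free [0.4854 0.1662]
jar top [0.6662 0.195 ]
```

View pics/o.png

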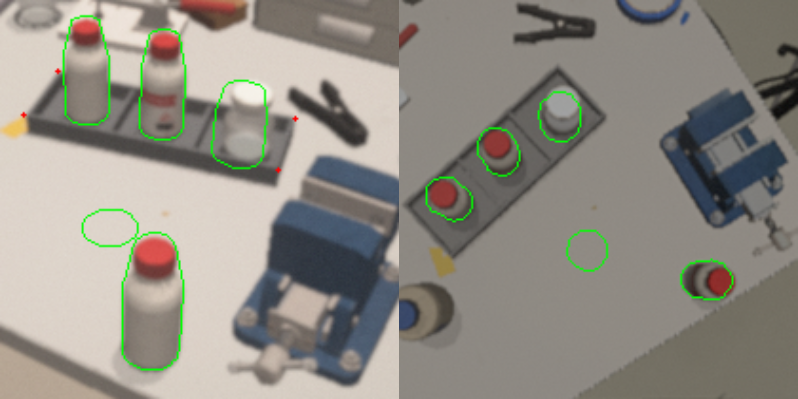

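The green outlines fit the bottles, but the tray comes out 272 mm long instead of 280, so the lens distorts a little. I'll go above the jar and refine with the wrist camera.

Emit:
arm_command:
  targets:
    - {"hand": 8.5, "dx": -4, "dy": -0.8, "az": 0.1}
    - {"hand": 8.5, "dx": -8, "dy": -1.6, "az": 0.2}
    - {"hand": 8.5, "dx": -12, "dy": -2.4, "az": 0.3}
    - {"hand": 8.5, "dx": -16, "dy": -3.2, "az": 0.4}
    - {"hand": 8.5, "dx": -20, "dy": -4, "az": 0.495}
    - {"hand": 8.5, "dx": -24, "dy": -4.8, "az": 0.495}
    - {"hand": 8.5, "dx": -28, "dy": -5.6, "az": 0.495}
    - {"hand": 8.5, "dx": -32, "dy": -6.4, "az": 0.495}
    - {"hand": 8.5, "dx": -36, "dy": -7.2, "az": 0.495}
    - {"hand": 8.5, "dx": -40, "dy": -8, "az": 0.495}
    - {"hand": 8.5, "dx": -44, "dy": -8.8, "az": 0.495}
    - {"hand": 8.5, "dx": -48, "dy": -9.6, "az": 0.495}

```text
validation failed for argument at $.ta...
```

Run:
```python
from loc import *
s=env.state();print(s["eef_pos"],np.array(s["ee_rot"]).round(4).tolist(),s["q"],s["time_s"])
w=env.get_image("wrist");print(ray(w,256,192),w["fovy"])
for th in("jar_mid","kit_1_mid","kit_tray"):
    for m in env.masks_of(w,th): print(th,m["conf"],m["box"])
p=w["color"].copy()
cv2.polylines(p,[np.int32(sil(w,.6655,.198,[(r,z+.005) for r,z in J]))],True,(0,255,0),1)
cv2.polylines(p,[np.int32(sil(w,.612,.279,[(r,z+.005) for r,z in B]))],True,(0,255,0),1)
cv2.imwrite("pics/w1.png",p)
```

```text
[0.1803872  0.49304649 0.23132152] [[-0.9391, 0.3436, 0.0], [0.3436, 0.9391, 0.0001], [0.0, 0.0001, -1.0]] [ 1.14970532e+00  5.21807931e-02  1.40072349e+00  2.40821760e-05
  1.68861110e+00 -7.03084930e-02] 0.8
(array([0.10807785, 0.51853613, 0.37405351]), array([ 0.27375636, -0.10102597, -0.95648433])) 60.63909515182629
```

View pics/w1.png

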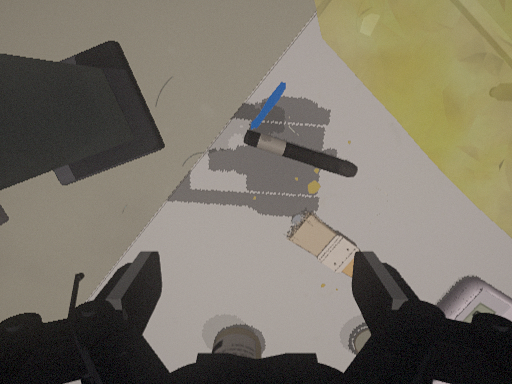

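The call was refused, probably because every row needs all seven fields. The wrist view only shows the start area.

Emit:
arm_command:
  targets:
    - {"hand": 8.5, "dx": -4, "dy": -0.8, "dz": 0, "ax": 0, "ay": 0, "az": 0.1}
    - {"hand": 8.5, "dx": -8, "dy": -1.6, "dz": 0, "ax": 0, "ay": 0, "az": 0.2}
    - {"hand": 8.5, "dx": -12, "dy": -2.4, "dz": 0, "ax": 0, "ay": 0, "az": 0.3}
    - {"hand": 8.5, "dx": -16, "dy": -3.2, "dz": 0, "ax": 0, "ay": 0, "az": 0.4}
    - {"hand": 8.5, "dx": -20, "dy": -4, "dz": 0, "ax": 0, "ay": 0, "az": 0.495}
    - {"hand": 8.5, "dx": -24, "dy": -4.8, "dz": 0, "ax": 0, "ay": 0, "az": 0.495}
    - {"hand": 8.5, "dx": -28, "dy": -5.6, "dz": 0, "ax": 0, "ay": 0, "az": 0.495}
    - {"hand": 8.5, "dx": -32, "dy": -6.4, "dz": 0, "ax": 0, "ay": 0, "az": 0.495}
    - {"hand": 8.5, "dx": -36, "dy": -7.2, "dz": 0, "ax": 0, "ay": 0, "az": 0.495}
    - {"hand": 8.5, "dx": -40, "dy": -8, "dz": 0, "ax": 0, "ay": 0, "az": 0.495}
    - {"hand": 8.5, "dx": -44, "dy": -8.8, "dz": 0, "ax": 0, "ay": 0, "az": 0.495}
    - {"hand": 8.5, "dx": -48, "dy": -9.6, "dz": 0, "ax": 0, "ay": 0, "az": 0.495}

```text
time_s: 2.0
eef_pos: [0.5997, 0.2365, 0.2313]
ee_rot: [[-0.663, 0.749, 0.0], [0.749, 0.663, 0.0], [0.0, 0.0, -1.0]]
wrist_force: [-0.1, -0.2, -0.6]
width: 0.0853
finger_force: 0.0
```

Run:
```python
from loc import *
w=env.get_image("wrist")
for th in("jar_mid","kit_1_mid","kit_tray"):
    for m in env.masks_of(w,th): print(th,round(m["conf"],2),m["box"])
p=w["color"].copy()
cv2.polylines(p,[np.int32(sil(w,.6655,.198,[(r,z+.005) for r,z in J]))],True,(0,255,0),1)
cv2.polylines(p,[np.int32(sil(w,.612,.279,[(r,z+.005) for r,z in B]))],True,(0,255,0),1)
cv2.imwrite("pics/w2.png",p)
```

```text
jar_mid 0.84 [256.0, 206.5, 51.1, 65.2]
kit_1_mid 0.92 [269.8, 123.4, 54.4, 60.8]
kit_tray 0.8 [242.1, 1.3, 98.1, 262.2]
```

View pics/w2.png

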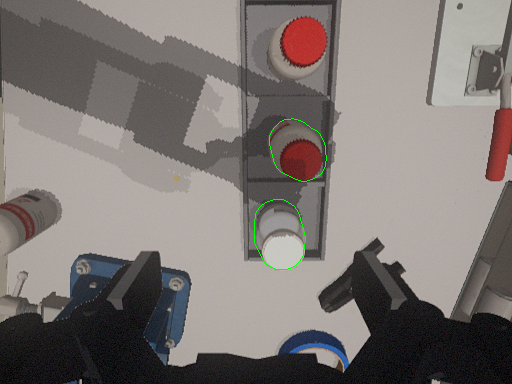

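The wrist view shows the jar cap at (282,250) inside its predicted outline. The tray edges run parallel to the image, so the yaw is right. I'll refine jar and bay from this view.

Run:
```python
from loc import *
w=env.get_image("wrist")
def fit(n,pr,x0):
    for m in env.masks_of(w,n):
        b=m["box"]; bb=np.array([b[0],b[1],b[0]+b[2],b[1]+b[3]])
        f=least_squares(lambda q:box(sil(w,*q,[(r,z+.005) for r,z in pr]))-bb,x0); print(n,round(m["conf"],2),f.x.round(4),f.fun.round(1))
fit("jar_mid",J,[.665,.198]); fit("kit_1_mid",B,[.61,.28])
print("cap",onz(w,282,250,.083).round(4))
P=[onz(w,u,v,.025)[:2] for u,v in((245,261),(325,260),(326,181),(245,180),(339,2),(244,2))]
a=.7248;R=np.array([[np.cos(a),-np.sin(a)],[np.sin(a),np.cos(a)]])
print((np.array(P)@R).round(4)); print("jar in tray axes",np.array([.6655,.198])@R,"bay",np.array([.6662,.2034])@R)
```

```text
jar_mid 0.79 [0.6722 0.1921] [ 2.  -0.  -1.7  6.2]
kit_1_mid 0.83 [0.6122 0.2775] [ 0.6 -2.5  0.1  2. ]
kit_1_mid 0.6 [0.4705 0.0483] [-19.3  -6.7  36.5  12.1]
kit_1_mid 0.31 [0.5516 0.3415] [ 0.1 -0.5 -0.1  0.6]
cap [0.6635 0.1991 0.083 ]
[[ 0.5901 -0.3347]
 [ 0.6847 -0.3334]
 [ 0.68   -0.2367]
 [ 0.5912 -0.2355]
 [ 0.6817 -0.0626]
 [ 0.5923 -0.0624]]
jar in tray axes [ 0.62948579 -0.29298786] bay [ 0.63358996 -0.28940934]
```

Emit:
arm_command:
  targets:
    - {"hand": 8.5, "dx": -3.5, "dy": 1.2, "dz": 0, "ax": 0, "ay": 0, "az": 0}
    - {"hand": 8.5, "dx": -7.1, "dy": 2.3, "dz": 0.5, "ax": 0, "ay": 0, "az": 0}
    - {"hand": 8.5, "dx": -7.1, "dy": 2.3, "dz": 4, "ax": 0, "ay": 0, "az": 0}
    - {"hand": 8.5, "dx": -7.1, "dy": 2.3, "dz": 8, "ax": 0, "ay": 0, "az": 0}
    - {"hand": 8.5, "dx": -7.1, "dy": 2.3, "dz": 10, "ax": 0, "ay": 0, "az": 0}
    - {"hand": 8.5, "dx": -7.1, "dy": 2.3, "dz": 10, "ax": 0, "ay": 0, "az": 0}

```text
time_s: 2.85
eef_pos: [0.6592, 0.2005, 0.1246]
ee_rot: [[-0.664, 0.747, -0.01], [0.747, 0.664, -0.002], [0.005, -0.009, -1.0]]
wrist_force: [0.4, -0.1, -0.5]
width: 0.0853
finger_force: 0.0
```

Run:
```python
from loc import *
s=env.state();print(s["eef_pos"],s["wrist_force"]);w=env.get_image("wrist");S=env.get_image("scene")
for m in env.masks_of(w,"jar_mid"): print(m["conf"],m["box"])
p=np.hstack([w["color"][192:],S["color"][100:292,150:406]]);cv2.imwrite("pics/w3.png",p)
```

```text
[0.65915591 0.20046287 0.12464711] [ 0.44097537 -0.12080758 -0.45852664]
0.69 [230.4, 169.7, 74.4, 97.5]
```

View pics/w3.png

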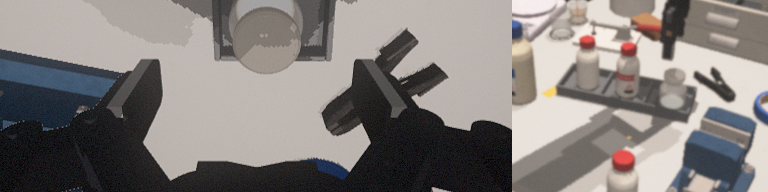

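Run:
```python
from loc import *
s=env.state();e=np.array(s["eef_pos"]);r=np.array(s["ee_rot"]);print(e,r.round(4).tolist(),s["q"],s["joint_velocities"])
w=env.get_image("wrist")
print("tcp axis at .083",proj(w,e+r[:,2]*(e[2]-.083)),"tcp",proj(w,e)); c=onz(w,267,234,.083);print("jarcap",c, r.T@(c-e))
```

```text
[0.66290356 0.20113079 0.13438903] [[-0.6641, 0.7477, 0.0038], [0.7477, 0.6641, 0.001], [-0.0017, 0.0035, -1.0]] [ 2.41248590e-01  5.71789001e-01  9.63221769e-01  1.01247900e-04
  1.60265988e+00 -4.84983667e-01] [-4.65369672e-03 -1.95189064e-02 -2.87169930e-02  3.68948874e-05
 -3.95160550e-03 -1.15817657e-04]
tcp axis at .083 [258.6079441 217.4969518] tcp [259.27589696 256.38041579]
jarcap [0.67471879 0.19626813 0.083     ] [-0.01139234  0.0054241   0.05142832]
```

Run:
```python
from loc import *
w=env.get_image("wrist");s=env.state();e=np.array(s["eef_pos"]);r=np.array(s["ee_rot"]);print(e,r[:,2])
for q in(.665,.2),:print(box(sil(w,*q,[(.0215,.083)])))
g=cv2.medianBlur(cv2.cvtColor(w["color"],cv2.COLOR_BGR2GRAY),5)
h=cv2.HoughCircles(g[170:290,200:340],cv2.HOUGH_GRADIENT,1,20,param1=80,param2=15,minRadius=25,maxRadius=48)
for x,y,R in ([] if h is None else h[0][:4]): print("circ",x+200,y+170,R,onz(w,x+200,y+170,.083).round(4), (r.T@(onz(w,x+200,y+170,.083)-e)).round(4))
for m in env.masks_of(w,"jar_mid"):
    b=m["box"];bb=np.array([b[0],b[1],b[0]+b[2],b[1]+b[3]]);print(b)
    f=least_squares(lambda q:box(sil(w,*q,[(r_,z+.005) for r_,z in J]))-bb,[.665,.198]);print(f.x.round(4),f.fun.round(1))
```

```text
[0.66349197 0.20092782 0.13525762] [ 0.00565863  0.00146578 -0.99998292]
[225.24036 187.20296 292.68365 250.00446]
circ 258.5 221.5 32.7 [0.6657 0.1988 0.083 ] [-0.0029 -0.0001  0.0523]
circ 249.5 203.5 44.9 [0.6533 0.2041 0.083 ] [ 0.0093 -0.0057  0.0522]
[223.5, 161.9, 72.3, 92.2]
[0.6685 0.197 ] [-1.6 -1.6  0.8  2.2]
```

Emit:
arm_command:
  targets:
    - {"hand": 8.5, "dx": -0.2, "dy": 0, "dz": 3, "ax": 0, "ay": 0, "az": 0}
    - {"hand": 8.5, "dx": -0.2, "dy": 0, "dz": 6, "ax": 0, "ay": 0, "az": 0}
    - {"hand": 8.5, "dx": -0.2, "dy": 0, "dz": 8.5, "ax": 0, "ay": 0, "az": 0}
    - {"hand": 8.5, "dx": -0.2, "dy": 0, "dz": 10, "ax": 0, "ay": 0, "az": 0}
    - {"hand": 8.5, "dx": -0.2, "dy": 0, "dz": 10.4, "ax": 0, "ay": 0, "az": 0}
    - {"hand": 8.5, "dx": -0.2, "dy": 0, "dz": 10.4, "ax": 0, "ay": 0, "az": 0}
    - {"hand": 8.5, "dx": -0.2, "dy": 0, "dz": 10.4, "ax": 0, "ay": 0, "az": 0}
    - {"hand": 8.5, "dx": -0.2, "dy": 0, "dz": 10.4, "ax": 0, "ay": 0, "az": 0}

```text
time_s: 3.82
eef_pos: [0.6652, 0.199, 0.0302]
ee_rot: [[-0.663, 0.748, 0.004], [0.748, 0.663, 0.001], [-0.002, 0.004, -1.0]]
wrist_force: [-0.1, -0.2, -0.0]
width: 0.0851
finger_force: 0.0
```

Emit:
arm_command:
  targets:
    - {"hand": 7, "dx": 0, "dy": 0, "dz": 0.3, "ax": 0, "ay": 0, "az": 0}
    - {"hand": 6, "dx": 0, "dy": 0, "dz": 0.3, "ax": 0, "ay": 0, "az": 0}
    - {"hand": 4.8, "dx": 0, "dy": 0, "dz": 0.3, "ax": 0, "ay": 0, "az": 0}
    - {"hand": 4.6, "dx": 0, "dy": 0, "dz": 0.3, "ax": 0, "ay": 0, "az": 0}
    - {"hand": 4.6, "dx": 0, "dy": 0, "dz": 0.3, "ax": 0, "ay": 0, "az": 0}
    - {"hand": 4.6, "dx": 0, "dy": 0, "dz": 0.3, "ax": 0, "ay": 0, "az": 0}
    - {"hand": 4.6, "dx": 0, "dy": 0, "dz": 0.3, "ax": 0, "ay": 0, "az": 0}
    - {"hand": 4.6, "dx": 0, "dy": 0, "dz": 0.3, "ax": 0, "ay": 0, "az": 0}

```text
time_s: 4.48
eef_pos: [0.6645, 0.1987, 0.0256]
ee_rot: [[-0.663, 0.748, 0.002], [0.748, 0.663, 0.001], [-0.001, 0.002, -1.0]]
wrist_force: [-0.2, -0.5, 5.6]
width: 0.0515
finger_force: 63.2
```

Emit:
arm_command:
  targets:
    - {"hand": 4.6, "dx": 0, "dy": 0, "dz": -0.5, "ax": 0, "ay": 0, "az": 0}
    - {"hand": 4.6, "dx": 0, "dy": 0, "dz": -2, "ax": 0, "ay": 0, "az": 0}
    - {"hand": 4.6, "dx": 0, "dy": 0, "dz": -4.5, "ax": 0, "ay": 0, "az": 0}
    - {"hand": 4.6, "dx": 0, "dy": 0, "dz": -7, "ax": 0, "ay": 0, "az": 0}
    - {"hand": 4.6, "dx": 0, "dy": -1, "dz": -8, "ax": 0, "ay": 0, "az": 0}
    - {"hand": 4.6, "dx": 0, "dy": -3, "dz": -8, "ax": 0, "ay": 0, "az": 0}
    - {"hand": 4.6, "dx": 1, "dy": -6, "dz": -8, "ax": 0, "ay": 0, "az": 0}
    - {"hand": 4.6, "dx": 3, "dy": -9, "dz": -8, "ax": 0, "ay": 0, "az": 0}
    - {"hand": 4.6, "dx": 5, "dy": -12, "dz": -8, "ax": 0, "ay": 0, "az": 0}
    - {"hand": 4.6, "dx": 7, "dy": -14, "dz": -8, "ax": 0, "ay": 0, "az": 0}
    - {"hand": 4.6, "dx": 9, "dy": -15.5, "dz": -8, "ax": 0, "ay": 0, "az": 0}
    - {"hand": 4.6, "dx": 9.5, "dy": -16, "dz": -8, "ax": 0, "ay": 0, "az": 0}

```text
time_s: 5.48
eef_pos: [0.4782, 0.1639, 0.1048]
ee_rot: [[-0.664, 0.748, -0.001], [0.748, 0.664, 0.0], [0.001, -0.001, -1.0]]
wrist_force: [0.2, 0.9, -1.4]
width: 0.052
finger_force: 62.9
```

Run:
```python
from loc import *
s=env.state();print(s["eef_pos"],s["width"],s["finger_force"],s["wrist_force"])
w=env.get_image("wrist");S=env.get_image("scene");T=env.get_image("top")
for n,p,v in(("w",w,0),("s",S,0)):
  for m in env.masks_of(p,"jar_mid"): print(n,m["conf"],m["box"])
f=lambda i:cv2.resize(i,(400,300))
cv2.imwrite("pics/j.png",np.vstack([np.hstack([f(w["color"]),f(S["color"][80:335,130:470])]),np.hstack([f(T["color"][60:300,120:440]),f(T["color"])])]))
```

```text
[0.4782389  0.16394348 0.10484978] 0.052011313052316224 62.920761443674564 [ 0.20639282  0.94502429 -1.44036959]
w 0.92 [190.0, 200.9, 135.0, 161.3]
s 0.69 [222.6, 170.0, 32.8, 50.0]
```

View pics/j.png

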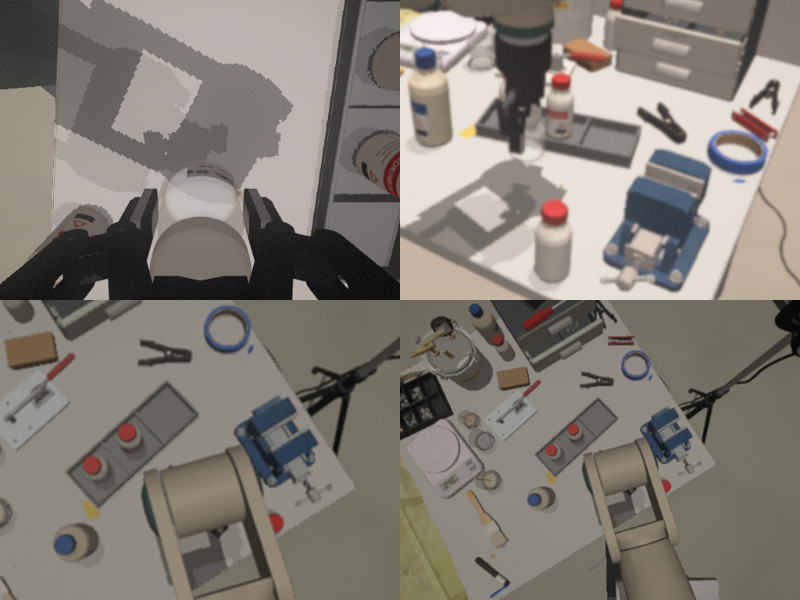

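The jar is held upright between the fingers over the bare spot, and both kit bottles still stand in the tray.

Emit:
arm_command:
  targets:
    - {"hand": 4.6, "dx": 0, "dy": 0, "dz": 1.5, "ax": 0, "ay": 0, "az": 0}
    - {"hand": 4.6, "dx": 0, "dy": 0, "dz": 4, "ax": 0, "ay": 0, "az": 0}
    - {"hand": 4.6, "dx": 0, "dy": 0, "dz": 6.3, "ax": 0, "ay": 0, "az": 0}
    - {"hand": 4.6, "dx": 0, "dy": 0, "dz": 7.4, "ax": 0, "ay": 0, "az": 0}
    - {"hand": 4.6, "dx": 0, "dy": 0, "dz": 7.9, "ax": 0, "ay": 0, "az": 0}
    - {"hand": 4.6, "dx": 0, "dy": 0, "dz": 8.0, "ax": 0, "ay": 0, "az": 0}
    - {"hand": 4.6, "dx": 0, "dy": 0, "dz": 8.1, "ax": 0, "ay": 0, "az": 0}
    - {"hand": 4.6, "dx": 0, "dy": 0, "dz": 8.1, "ax": 0, "ay": 0, "az": 0}
    - {"hand": 4.6, "dx": 0, "dy": 0, "dz": 8.1, "ax": 0, "ay": 0, "az": 0}

```text
time_s: 6.48
eef_pos: [0.4819, 0.1638, 0.0245]
ee_rot: [[-0.663, 0.749, 0.002], [0.749, 0.663, 0.001], [-0.001, 0.002, -1.0]]
wrist_force: [-0.9, 0.7, -0.6]
width: 0.0519
finger_force: 62.9
```

Emit:
arm_command:
  targets:
    - {"hand": 4.6, "dx": 0, "dy": 0, "dz": 0.1, "ax": 0, "ay": 0, "az": 0}
    - {"hand": 4.6, "dx": 0, "dy": 0, "dz": 0.2, "ax": 0, "ay": 0, "az": 0}
    - {"hand": 4.6, "dx": 0, "dy": 0, "dz": 0.25, "ax": 0, "ay": 0, "az": 0}
    - {"hand": 4.6, "dx": 0, "dy": 0, "dz": 0.25, "ax": 0, "ay": 0, "az": 0}

```text
time_s: 6.82
eef_pos: [0.481, 0.1636, 0.0208]
ee_rot: [[-0.663, 0.748, -0.0], [0.748, 0.663, 0.0], [0.0, 0.0, -1.0]]
wrist_force: [0.5, 1.2, -1.5]
width: 0.0517
finger_force: 62.9
```

Emit:
arm_command:
  targets:
    - {"hand": 4.6, "dx": 0, "dy": 0, "dz": 0.1, "ax": 0, "ay": 0, "az": 0}
    - {"hand": 4.6, "dx": 0, "dy": 0, "dz": 0.15, "ax": 0, "ay": 0, "az": 0}
    - {"hand": 4.6, "dx": 0, "dy": 0, "dz": 0.15, "ax": 0, "ay": 0, "az": 0}

```text
time_s: 7.07
eef_pos: [0.4812, 0.1636, 0.0205]
ee_rot: [[-0.663, 0.748, 0.0], [0.748, 0.663, -0.0], [-0.0, 0.0, -1.0]]
wrist_force: [-5.5, -1.6, 9.4]
width: 0.0516
finger_force: 63.9
```

It's down on the table, so I'll open and retreat.

Emit:
arm_command:
  targets:
    - {"hand": 5.6, "dx": 0, "dy": 0, "dz": 0, "ax": 0, "ay": 0, "az": 0}
    - {"hand": 7, "dx": 0, "dy": 0, "dz": 0, "ax": 0, "ay": 0, "az": 0}
    - {"hand": 8.5, "dx": 0, "dy": 0, "dz": 0, "ax": 0, "ay": 0, "az": 0}
    - {"hand": 8.5, "dx": 0, "dy": 0, "dz": 0, "ax": 0, "ay": 0, "az": 0}
    - {"hand": 8.5, "dx": 0, "dy": 0, "dz": 0, "ax": 0, "ay": 0, "az": 0}
    - {"hand": 8.5, "dx": 0, "dy": 0, "dz": -2, "ax": 0, "ay": 0, "az": 0}
    - {"hand": 8.5, "dx": 0, "dy": 0, "dz": -5, "ax": 0, "ay": 0, "az": 0}
    - {"hand": 8.5, "dx": 0, "dy": 0, "dz": -9, "ax": 0, "ay": 0, "az": 0}
    - {"hand": 8.5, "dx": 0, "dy": 0, "dz": -13, "ax": 0, "ay": 0, "az": 0}
    - {"hand": 8.5, "dx": 0, "dy": 0, "dz": -17, "ax": 0, "ay": 0, "az": 0}
    - {"hand": 8.5, "dx": 0, "dy": 0, "dz": -20, "ax": 0, "ay": 0, "az": 0}
    - {"hand": 8.5, "dx": 0, "dy": 0, "dz": -20, "ax": 0, "ay": 0, "az": 0}

```text
time_s: 8.07
eef_pos: [0.4834, 0.1642, 0.2272]
ee_rot: [[-0.663, 0.748, 0.012], [0.748, 0.663, 0.003], [-0.006, 0.011, -1.0]]
wrist_force: [0.8, 0.9, 0.8]
width: 0.0851
finger_force: 0.0
```

Emit:
arm_command:
  targets:
    - {"hand": 8.5, "dx": -0.5, "dy": -3, "dz": 0, "ax": 0, "ay": 0, "az": 0}
    - {"hand": 8.5, "dx": -1, "dy": -6, "dz": 0, "ax": 0, "ay": 0, "az": 0}
    - {"hand": 8.5, "dx": -1.5, "dy": -9, "dz": 0, "ax": 0, "ay": 0, "az": 0}
    - {"hand": 8.5, "dx": -2, "dy": -11.5, "dz": 0, "ax": 0, "ay": 0, "az": 0}
    - {"hand": 8.5, "dx": -2, "dy": -12.5, "dz": 0, "ax": 0, "ay": 0, "az": 0}
    - {"hand": 8.5, "dx": -2, "dy": -12.5, "dz": 0, "ax": 0, "ay": 0, "az": 0}
    - {"hand": 8.5, "dx": -2, "dy": -12.5, "dz": 0, "ax": 0, "ay": 0, "az": 0}
    - {"hand": 8.5, "dx": -2, "dy": -12.5, "dz": 0, "ax": 0, "ay": 0, "az": 0}

```text
time_s: 8.73
eef_pos: [0.4011, 0.0661, 0.2192]
ee_rot: [[-0.663, 0.748, 0.0], [0.748, 0.663, 0.0], [0.0, 0.0, -1.0]]
wrist_force: [0.1, 0.3, 0.2]
width: 0.0848
finger_force: 0.0
```

Run:
```python
from loc import *
for _ in range(4): w=env.get_image("wrist")
s=env.state();e=np.array(s["eef_pos"]);r=np.array(s["ee_rot"]);print(e,r[:,2],s["q"])
S=env.get_image("scene")
for m in env.masks_of(w,"spare_mid"):
    b=m["box"];bb=np.array([b[0],b[1],b[0]+b[2],b[1]+b[3]])
    f=least_squares(lambda q:box(sil(w,*q,B))-bb,[.4435,.0195]);print(m["conf"],b,f.x.round(4),f.fun.round(1),"tool",(r.T@(np.r_[f.x,.072]-e)).round(4))
st,c=red(w,*[int(v) for v in proj(w,[.4435,.0195,.115])],w=50);print(st,c,onz(w,*c,.112))
for m in env.masks_of(S,"jar_mid"): print(m["conf"],m["box"])
f=lambda i:cv2.resize(i,(400,300))
p=w["color"].copy();cv2.polylines(p,[np.int32(sil(w,.4435,.0195,B))],True,(0,255,0),1)
cv2.imwrite("pics/s.png",np.hstack([f(p),f(S["color"][80:335,130:470])]))
```

```text
[0.40099973 0.06618145 0.21902906] [-6.18635620e-04  1.20993317e-04 -9.99999801e-01] [ 7.25350379e-02 -2.88899883e-01  1.73813938e+00  1.66751362e-04
  1.69296140e+00 -6.53324751e-01]
0.63 [228.9, 202.8, 49.8, 78.8] [0.4425 0.0149] [ 0.9 -4.4  0.9  2.4] tool [-0.066  -0.0029  0.147 ]
[ 236  242   38   39 1017] [254.25073746 263.25860374] [0.4407906  0.01655668 0.112     ]
0.91 [224.1, 210.2, 29.8, 44.9]
```

View pics/s.png

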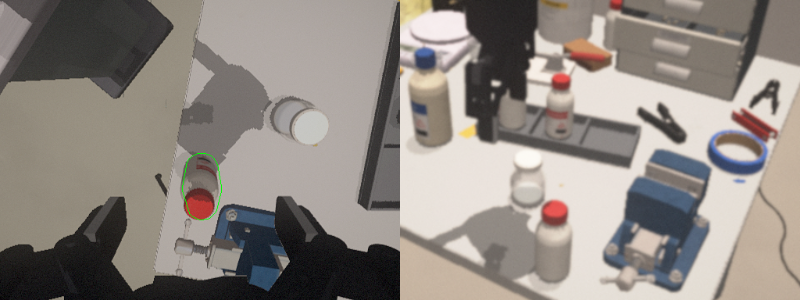

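The jar stands upright on the table at (527,180) in the right half. The spare fits its outline, and the vise is close to its lower right, so I'll check finger clearance there.

Run:
```python
from loc import *
w=env.get_image("wrist");r=np.array(env.state()["ee_rot"]);b=np.array([.442,.017,0])
k=1.28
for n,u,v,z in(("base corner",222,207,.02),("corner bolt",231,214,.03),("jaw edge",248,208,.03),("screw block",235,245,.05),("handle top",187,222,.04),("handle end",183,243,.05)):
    X=onz(w,u*k,v*k,z);print(n,X.round(3),(r.T@(X-b))[:2].round(3))
S=env.get_image("scene")
# scene crop scale: 340/400 ,255/300, origin(130,80)
for n,u,v,z in(("base front",622-400,285,.0),("base left",605-400,262,.01),("jaw top left",632-400,187,.07),("jaw top right",690-400,207,.07),("handle",607-400,282,.04)):
    X=onz(S,130+u*.85,80+v*.85,z);print(n,X.round(3),(r.T@(X-b))[:2].round(3))
```

```text
base corner [ 0.502 -0.001  0.02 ] [-0.053  0.033]
corner bolt [0.515 0.003 0.03 ] [-0.059  0.045]
jaw edge [0.527 0.026 0.03 ] [-0.049  0.07 ]
screw block [ 0.544 -0.023  0.05 ] [-0.098  0.05 ]
handle top [ 0.472 -0.045  0.04 ] [-0.066 -0.019]
handle end [ 0.486 -0.07   0.05 ] [-0.094 -0.025]
base front [ 0.509 -0.051  0.   ] [-0.096  0.005]
base left [ 0.507 -0.015  0.01 ] [-0.067  0.028]
jaw top left [0.585 0.039 0.07 ] [-0.079  0.121]
jaw top right [ 0.629 -0.033  0.07 ] [-0.162  0.107]
handle [ 0.473 -0.063  0.04 ] [-0.08 -0.03]
```

Emit:
arm_command:
  targets:
    - {"hand": 8.5, "dx": -3, "dy": -0.1, "dz": 0, "ax": 0, "ay": 0, "az": 0}
    - {"hand": 8.5, "dx": -5.5, "dy": -0.3, "dz": 0, "ax": 0, "ay": 0, "az": 0}
    - {"hand": 8.5, "dx": -6.4, "dy": -0.3, "dz": 1, "ax": 0, "ay": 0, "az": 0}
    - {"hand": 8.5, "dx": -6.4, "dy": -0.3, "dz": 2, "ax": 0, "ay": 0, "az": 0}
    - {"hand": 8.5, "dx": -6.4, "dy": -0.3, "dz": 5, "ax": 0, "ay": 0, "az": 0}
    - {"hand": 8.5, "dx": -6.4, "dy": -0.3, "dz": 8, "ax": 0, "ay": 0, "az": 0}
    - {"hand": 8.5, "dx": -6.4, "dy": -0.3, "dz": 11, "ax": 0, "ay": 0, "az": 0}
    - {"hand": 8.5, "dx": -6.4, "dy": -0.3, "dz": 14, "ax": 0, "ay": 0, "az": 0}
    - {"hand": 8.5, "dx": -6.4, "dy": -0.3, "dz": 16, "ax": 0, "ay": 0, "az": 0}
    - {"hand": 8.5, "dx": -6.4, "dy": -0.3, "dz": 16.9, "ax": 0, "ay": 0, "az": 0}
    - {"hand": 8.5, "dx": -6.4, "dy": -0.3, "dz": 16.9, "ax": 0, "ay": 0, "az": 0}
    - {"hand": 8.5, "dx": -6.4, "dy": -0.3, "dz": 16.9, "ax": 0, "ay": 0, "az": 0}

```text
time_s: 10.18
eef_pos: [0.4408, 0.0163, 0.0506]
ee_rot: [[-0.663, 0.748, -0.0], [0.748, 0.663, 0.0], [0.0, 0.0, -1.0]]
wrist_force: [0.7, -0.7, 0.5]
width: 0.0849
finger_force: 0.0
```

Emit:
arm_command:
  targets:
    - {"hand": 7, "dx": 0, "dy": 0, "dz": 0, "ax": 0, "ay": 0, "az": 0}
    - {"hand": 5.5, "dx": 0, "dy": 0, "dz": 0, "ax": 0, "ay": 0, "az": 0}
    - {"hand": 4, "dx": 0, "dy": 0, "dz": 0, "ax": 0, "ay": 0, "az": 0}
    - {"hand": 4, "dx": 0, "dy": 0, "dz": 0, "ax": 0, "ay": 0, "az": 0}
    - {"hand": 4, "dx": 0, "dy": 0, "dz": 0, "ax": 0, "ay": 0, "az": 0}
    - {"hand": 4, "dx": 0, "dy": 0, "dz": 0, "ax": 0, "ay": 0, "az": 0}
    - {"hand": 4, "dx": 0, "dy": 0, "dz": 0, "ax": 0, "ay": 0, "az": 0}
    - {"hand": 4, "dx": 0, "dy": 0, "dz": 0, "ax": 0, "ay": 0, "az": 0}

```text
time_s: 10.85
eef_pos: [0.4419, 0.0158, 0.0517]
ee_rot: [[-0.663, 0.749, 0.003], [0.749, 0.663, 0.0], [-0.002, 0.002, -1.0]]
wrist_force: [-0.7, 1.5, 7.0]
width: 0.047
finger_force: 60.8
```

Emit:
arm_command:
  targets:
    - {"hand": 4, "dx": 0, "dy": 0, "dz": -0.6, "ax": 0, "ay": 0, "az": 0}
    - {"hand": 4, "dx": 0, "dy": 0, "dz": -2.5, "ax": 0, "ay": 0, "az": 0}
    - {"hand": 4, "dx": 0, "dy": 0, "dz": -5.5, "ax": 0, "ay": 0, "az": 0}
    - {"hand": 4, "dx": 0, "dy": 0, "dz": -8.5, "ax": 0, "ay": 0, "az": 0}
    - {"hand": 4, "dx": 0, "dy": 0, "dz": -11.5, "ax": 0, "ay": 0, "az": 0}
    - {"hand": 4, "dx": 0, "dy": 1, "dz": -13, "ax": 0, "ay": 0, "az": 0}
    - {"hand": 4, "dx": 0, "dy": 3.5, "dz": -13, "ax": 0, "ay": 0, "az": 0}
    - {"hand": 4, "dx": 0, "dy": 6.5, "dz": -13, "ax": 0, "ay": 0, "az": 0}
    - {"hand": 4, "dx": -0.2, "dy": 9.5, "dz": -13, "ax": 0, "ay": 0, "az": 0}
    - {"hand": 4, "dx": -0.3, "dy": 12.5, "dz": -13, "ax": 0, "ay": 0, "az": 0}
    - {"hand": 4, "dx": -0.4, "dy": 15.5, "dz": -13, "ax": 0, "ay": 0, "az": 0}
    - {"hand": 4, "dx": -0.5, "dy": 18, "dz": -13, "ax": 0, "ay": 0, "az": 0}

```text
time_s: 11.85
eef_pos: [0.5799, 0.1327, 0.18]
ee_rot: [[-0.663, 0.748, -0.001], [0.748, 0.663, 0.0], [0.0, -0.0, -1.0]]
wrist_force: [0.6, 0.3, -1.4]
width: 0.0466
finger_force: 61.6
```

Emit:
arm_command:
  targets:
    - {"hand": 4, "dx": 0, "dy": 3, "dz": 0, "ax": 0, "ay": 0, "az": 0}
    - {"hand": 4, "dx": 0, "dy": 6, "dz": 0, "ax": 0, "ay": 0, "az": 0}
    - {"hand": 4, "dx": 0, "dy": 9, "dz": 0, "ax": 0, "ay": 0, "az": 0}
    - {"hand": 4, "dx": 0, "dy": 10.7, "dz": 0, "ax": 0, "ay": 0, "az": 0}
    - {"hand": 4, "dx": -0.1, "dy": 11.3, "dz": 0, "ax": 0, "ay": 0, "az": 0}
    - {"hand": 4, "dx": -0.1, "dy": 11.3, "dz": 0, "ax": 0, "ay": 0, "az": 0}
    - {"hand": 4, "dx": -0.1, "dy": 11.3, "dz": 0, "ax": 0, "ay": 0, "az": 0}
    - {"hand": 4, "dx": -0.1, "dy": 11.3, "dz": 0, "ax": 0, "ay": 0, "az": 0}

```text
time_s: 12.52
eef_pos: [0.6639, 0.2051, 0.1804]
ee_rot: [[-0.663, 0.749, -0.0], [0.749, 0.663, -0.0], [0.0, -0.0, -1.0]]
wrist_force: [0.4, 0.6, -1.2]
width: 0.0469
finger_force: 61.7
```

Run:
```python
from loc import *
s=env.state();e=np.array(s["eef_pos"]);print(e,np.array(s["ee_rot"]).round(4).tolist(),s["width"],s["wrist_force"])
S=env.get_image("scene")
for n in("spare_mid","jar_mid"):
  for m in env.masks_of(S,n): print(n,m["conf"],m["box"])
print(box(sil(S,e[0],e[1],[(r,z+e[2]-.0517) for r,z in B])).round(0))
```

```text
[0.66387329 0.20511582 0.18035475] [[-0.6628, 0.7488, -0.0004], [0.7488, 0.6628, -0.0002], [0.0001, -0.0004, -1.0]] 0.04694931818964378 [ 0.38980537  0.62559803 -1.24747942]
spare_mid 0.89 [298.4, 98.4, 27.5, 56.4]
jar_mid 0.67 [224.9, 207.9, 31.9, 48.5]
[298.  92. 327. 158.]
```

Held upright and centred over the bay (target TCP z is about 0.057). Next I'll lower it.

Emit:
arm_command:
  targets:
    - {"hand": 4, "dx": 0, "dy": 0, "dz": 2, "ax": 0, "ay": 0, "az": 0}
    - {"hand": 4, "dx": 0, "dy": 0, "dz": 5, "ax": 0, "ay": 0, "az": 0}
    - {"hand": 4, "dx": 0, "dy": 0, "dz": 8, "ax": 0, "ay": 0, "az": 0}
    - {"hand": 4, "dx": 0, "dy": 0, "dz": 10.3, "ax": 0, "ay": 0, "az": 0}
    - {"hand": 4, "dx": 0, "dy": 0, "dz": 11.4, "ax": 0, "ay": 0, "az": 0}
    - {"hand": 4, "dx": 0, "dy": 0, "dz": 11.8, "ax": 0, "ay": 0, "az": 0}
    - {"hand": 4, "dx": 0, "dy": 0, "dz": 12, "ax": 0, "ay": 0, "az": 0}
    - {"hand": 4, "dx": 0, "dy": 0, "dz": 12, "ax": 0, "ay": 0, "az": 0}
    - {"hand": 4, "dx": 0, "dy": 0, "dz": 12, "ax": 0, "ay": 0, "az": 0}
    - {"hand": 4, "dx": 0, "dy": 0, "dz": 12, "ax": 0, "ay": 0, "az": 0}

```text
time_s: 13.5
eef_pos: [0.6651, 0.2059, 0.0624]
ee_rot: [[-0.663, 0.748, 0.003], [0.748, 0.663, 0.001], [-0.001, 0.003, -1.0]]
wrist_force: [0.6, -0.0, 0.1]
width: 0.0469
finger_force: 61.7
```

Emit:
arm_command:
  targets:
    - {"hand": 4, "dx": 0, "dy": 0, "dz": 0.1, "ax": 0, "ay": 0, "az": 0}
    - {"hand": 4, "dx": 0, "dy": 0, "dz": 0.2, "ax": 0, "ay": 0, "az": 0}
    - {"hand": 4, "dx": 0, "dy": 0, "dz": 0.2, "ax": 0, "ay": 0, "az": 0}
    - {"hand": 4, "dx": 0, "dy": 0, "dz": 0.2, "ax": 0, "ay": 0, "az": 0}

```text
time_s: 13.83
eef_pos: [0.6642, 0.2056, 0.0583]
ee_rot: [[-0.663, 0.748, -0.0], [0.748, 0.663, 0.0], [0.0, -0.0, -1.0]]
wrist_force: [0.1, 0.7, -0.7]
width: 0.0463
finger_force: 61.7
```

Emit:
arm_command:
  targets:
    - {"hand": 4, "dx": 0, "dy": 0, "dz": 0.1, "ax": 0, "ay": 0, "az": 0}
    - {"hand": 4, "dx": 0, "dy": 0, "dz": 0.2, "ax": 0, "ay": 0, "az": 0}
    - {"hand": 4, "dx": 0, "dy": 0, "dz": 0.2, "ax": 0, "ay": 0, "az": 0}

```text
time_s: 14.08
eef_pos: [0.6643, 0.2057, 0.0568]
ee_rot: [[-0.663, 0.748, 0.0], [0.748, 0.663, 0.0], [-0.0, 0.0, -1.0]]
wrist_force: [-0.4, 0.2, 2.1]
width: 0.0469
finger_force: 62.1
```

Emit:
arm_command:
  targets:
    - {"hand": 5, "dx": 0, "dy": 0, "dz": 0, "ax": 0, "ay": 0, "az": 0}
    - {"hand": 6.5, "dx": 0, "dy": 0, "dz": 0, "ax": 0, "ay": 0, "az": 0}
    - {"hand": 8.5, "dx": 0, "dy": 0, "dz": 0, "ax": 0, "ay": 0, "az": 0}
    - {"hand": 8.5, "dx": 0, "dy": 0, "dz": 0, "ax": 0, "ay": 0, "az": 0}
    - {"hand": 8.5, "dx": 0, "dy": 0, "dz": 0, "ax": 0, "ay": 0, "az": 0}
    - {"hand": 8.5, "dx": 0, "dy": 0, "dz": -2, "ax": 0, "ay": 0, "az": 0}
    - {"hand": 8.5, "dx": 0, "dy": 0, "dz": -5, "ax": 0, "ay": 0, "az": 0}
    - {"hand": 8.5, "dx": 0, "dy": 0, "dz": -9, "ax": 0, "ay": 0, "az": 0}
    - {"hand": 8.5, "dx": 0, "dy": 0, "dz": -13, "ax": 0, "ay": 0, "az": 0}
    - {"hand": 8.5, "dx": 0, "dy": 0, "dz": -16, "ax": 0, "ay": 0, "az": 0}
    - {"hand": 8.5, "dx": 0, "dy": 0, "dz": -16, "ax": 0, "ay": 0, "az": 0}
    - {"hand": 8.5, "dx": 0, "dy": 0, "dz": -16, "ax": 0, "ay": 0, "az": 0}

```text
time_s: 15.08
eef_pos: [0.6651, 0.2058, 0.2194]
ee_rot: [[-0.663, 0.748, 0.005], [0.748, 0.663, 0.001], [-0.002, 0.005, -1.0]]
wrist_force: [0.1, 0.2, -1.0]
width: 0.0851
finger_force: 0.0
```

Run:
```python
from loc import *
for _ in range(3): w=env.get_image("wrist")
S=env.get_image("scene");s=env.state();print(s["time_s"],s["eef_pos"],s["width"],s["wrist_force"])
f=lambda i:cv2.resize(i,(400,300))
cv2.imwrite("pics/f.png",np.hstack([f(w["color"]),f(S["color"][80:335,130:470])]))
```

```text
15.2833 [0.66359536 0.20545231 0.21371871] 0.084837558473758 [-0.94735301  0.26485672 -0.5522482 ]
```

View pics/f.png

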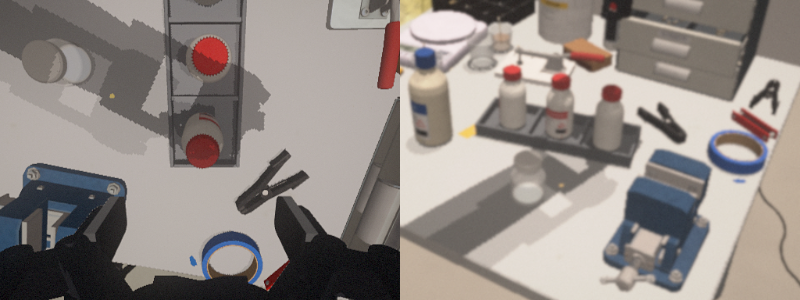

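Three bottles stand upright, one per bay, at (512,97), (560,105) and (608,117). The jar stands clear at (527,178), and the gripper is open and well above everything.

```bash
python3 -c "
from rig import env
print(env.sign_off())"
```

```text
the job is handed in; nothing more can be done
None
```

The job is handed in at about 15 s on the robot's clock: the jar stands upright on the bare table clear of the tray, the front spare bottle stands in the emptied bay, and the other two bottles still stand in theirs.

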